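# Ease the spring clip off a castor axle with a wedge

### The job

Take the wooden-handled wedge, slide its nose between the rolled ends of the spring clip on the castor axle, with its plate under the clip, and push until the wedge is home, its front edge pressing lightly against the round collar, without ramming it or forcing the clip. Then lift the spread clip off the axle on the wedge, carry both steadily to the shallow metal tray and set them down inside it, the clip never dropped, flicked away or touched by the fingers. Leave the other things on the bench where they lie.

Things in the scene. Friction and masses are not known exactly. Their poses are not given: they have to be found in the camera images.
- wedge: Loose steel wedge with upright wooden handle, 0.18 kg. Origin: underside, below the handle's centre; x to the nose, z up. Base plate 36 mm wide, 4 mm thick, from x -16 to +72 mm, front edge square. On it the blade, z 4 to 12 mm: 4 mm wide at x 72, widening evenly to 21.8 mm at x 49, then parallel back to x 27. Handle 22 x 22 mm, z 4 to 70 mm. It stands on its plate, blade level, as it is used.
- nose (a point): Middle of the wedge's front end, 8 mm above its underside (x = 72 mm in the wedge's frame).
- axle: Fixed grey castor wheel (100 mm across, face at z 45 mm) lying on a 130 mm square foot, its steel stub axle upright. Origin: bench height, on the axle axis. Above the collar comes a square neck 10 mm wide, then a round head, 15 mm across, z 68 to 77 mm, that keeps the clip on. On the +x side a ledge and a lug (lug face at x 42.5 mm, top z 67 mm) back the clip against a push.
- clip: Loose dark spring-steel clip, 64 g, 6 mm tall, 91 mm long, flat round the neck under the head. Origin: underside, on the axle axis when fitted; axes as the axle's, mouth to -x. Two arms 4 mm thick, inner faces 10.4 mm apart, run from a bridge (x 33 to 41 mm, 26 mm wide) where they hinge (x 34, y +-7.2), sprung shut, to rolled eyes 8 mm round at x -46. Gap between shut eyes 6 mm.
- eye_l (a point): Centre of the clip's rolled end at its +y side, at half its height. With the wedge's full width between the eyes (its front edge is then 23 mm from the axle axis) the arms clear the head and each eye presses with about 3 N. Sliding the wedge in takes 4 to 10 N; the collar then stops it firmly (press it with 3 to 10 N).
- eye_r (a point): Centre of the clip's rolled end at its -y side, at half its height. Eye centres are 14 mm apart when the clip is shut, 29.8 mm on the wedge's full width.
- tray: Fixed shallow open metal tray, 240 mm (x) by 180 mm (y), 22 mm high, wall and floor 3 mm. Origin: centre of its underside.
- screwdriver: Bystander: screwdriver lying on the bench between robot and castor.
- angle_offcut: Bystander: 100 mm offcut of angle steel between robot and castor.
- washer: Bystander: flat washer, 40 mm across, near the castor.
- bolt: Bystander: hexagon bolt, 40 mm tall, standing on its head near the castor.
- spare_wheel: Bystander: spare castor wheel, 100 mm across, lying beyond the castor.
- collar (a point): Point on the axle axis at the height of the collar's top, z 61 mm. The collar is a steel round, 30 mm diameter, z 45 to 61 mm, clamped off-centre on the axle: its -x side, which the wedge's front edge is to meet, may stand anywhere from 9 to 21 mm from the axle axis: not in the poses, feel for it. The clip lies on it.
There are look-alikes about, which are no part of the job. Leave any blue or purple look-alike of the wedge alone.

How it is judged:
By the outcome, as a careful person would: the job done as asked, in the order asked, and still so for the second after the job is handed in, with the robot touching nothing.
It also fails if it takes over 61 s, if anything falls off the work surface, if the arm or the gripper's body presses on something with over 40 N, if the wrist force passes 120 N, or if a joint passes its speed limit or range.

### The arm

A 6-joint arm with a two-finger parallel gripper is mounted at the origin on the work surface. World frame = base frame: x ahead of the robot, y to its left, z up, the work surface at z = 0. Lengths are in mm, angles in rad, forces in N, time in s.
With the tool pointing down it reaches from about 350 to 775 mm from the base axis. Payload 7.3 kg.
Tool frame: the origin (TCP) lies on the centre line of the jaws, within the pads' length; the fingertips stand 22 mm ahead of it and the grasp point (between the pads) lies 3 mm ahead of it; z points along the fingers, x is the direction in which the jaws open and shut, and the axes are right-handed (so a half turn about z gives the same grasp; the last joint's range is limited). The gripper opens to 92 mm and grips with 3 to 60 N. Pads are 19 mm wide; open, the fingers measure 130 mm over their backs; the gripper's body (75 mm by 190 mm) begins 47 mm behind the grasp point.
Start: joints at [0.992, 0.342, 1.524, -0, 1.275, -0.146], TCP at [220.18, 476.617, 248.741] pointing down, gripper open.
Joint ranges: [-2.53, 2.53], [-0.77, 2.02], [0.04, 2.7], [-1, 4.14], [0.28, 2.66], [-3.11, 3.11]. Speed limits (rad/s): [2.57, 2.57, 3.14, 3.14, 3.14, 3.14].

### API

Orientations are given as a rotation vector (axis times angle).
In Python, from cell import sensors, vision, robot, models gives the robot as it stands.
- The arm moves only by the tool jog_arm, never from a script. Its argument "motion" is a list that holds one entry, the list of rows, each a list of 4 numbers: the shift along the world's x, y, z in mm, then the turn about the world's z in degrees. A call has 1 to 12 rows; each row is the pose to reach, as a shift and turn from the pose measured when the call began; what a row does not reach only later rows make up. A row lasts 1/10 s, in which the tool goes at most 50 mm and 8.59 degrees, less where a joint would pass 70% of its speed; a pose out of reach is approached as far as the arm can. A call with a gripper value outside its range is refused whole. "hand" is the gripper command: -1 is shut, 1 is fully open, values between are in proportion, set as the call begins (left out, the last holds). The fingers move at their own pace and stop on an object; "squeeze" is the grip in N (left out, the last holds). Time passes only in rows, so rows that repeat a pose let the fingers close. It gives the time, the measured TCP pose, the force and the opening at its end, in the units of the state.
- sensors.get_state(): the state, without advancing time (a new reading comes with each control period).
- vision.snapshot(name): name is "scene" or "top"; returns a dict with "pixels" (400x640x3 uint8, red, green, blue), "fovy" (degrees; the focal length in pixels is half the picture's height over the tangent of half this angle, whatever the lens; pixels are square), "cx", "cy" (the principal point, pixels), "distortion" ([k1, k2, p1, p2, k3] as OpenCV has them; the pictures are not rectified), "position" and "attitude" of the camera in the world. Camera axes: x right, y down, z forward; pixel columns grow to the right and rows downward; lengths in mm; the calibration is good to about 2 mm. A picture is of the moment at which its call begins. There is no depth.
- robot.job_done(): hands the job in, once; it reports no verdict.
Trained networks look in a picture, given as the dict that the camera call returned (one of the last four; its "shot" number tells which), for a name from the list of things; names that differ only in an ending like _2 or _b are one class to them, and where a whole thing is asked for, a point or a joint stands for the part that bears it (a point fixed in the world has none). Each returns a list of dicts, best first, with "confidence" (0 to 1); they miss things now and then, are a little off and sometimes report something else, mostly with a low value. They report only what shows in the picture. A call takes as long as a camera call. They do not tell look-alikes from the thing itself.
- models.search_frame(picture, thing): "at" ([x, y, z] in mm, in world coordinates, good to about 4 mm: the middle of the surface that is visible of it).
- models.masks_of(picture, thing): "region" (400x640 bool, what is visible of it).
The state is a dict: "clock": time; "qpos": joint angles; "dq": joint speeds; "effort": joint torques, N m; "tcp_pos": TCP position; "tool_rot": TCP orientation; "ft_force": force on the tool from outside, world axes, zero at the start; "moment": the same for the moment, N m; "grip_width": finger opening in mm.
Only numpy, scipy, OpenCV 4.12 (cv2) and the standard library are available. Lean on these libraries where they do the work, as an engineer would, in place of code of your own. Each camera call takes 0.05 s, during which the arm holds its last target. There are 200 camera calls.

## Working session

There is one attempt and no reset: what is moved stays moved. The work goes in short steps, Python scripts to look and compute and a tool call to move; the robot and the scene stay as the last step left them, time stands still between calls to the robot, and variables do not carry over. Pictures are saved under pics/ and viewed, about 8 in all and at most 12, crops included, and the job is handed in when it is done.

Besides the shell and the picture viewer there is one more tool, called after "Emit:" by a JSON object that holds its "method" and its "body", one argument or row to a line. jog_arm: Moves the arm, as the interface text tells. Its arguments: {"type":"object","properties":{"motion":{"type":"array","items":{"type":"array","items":{"type":"array","items":{"type":"number"}}}},"hand":{"type":"number"},"squeeze":{"type":"number"}},"required":["motion"]}

```bash
ls; mkdir -p pics; python3 - <<'E'
from cell import sensors, vision, robot, models
import cv2,numpy as np
s=sensors.get_state();print({k:np.round(v,3).tolist() for k,v in s.items()})
for n in("scene","top"):
    p=vision.snapshot(n);cv2.imwrite(f"pics/{n}0.png",p["pixels"][:,:,::-1])
    print(n,{k:(np.round(v,4).tolist() if k!='shot' else v) for k,v in p.items() if k!="pixels"})
    for t in("wedge","nose","axle","clip","eye_l","eye_r","tray"):
        print(t,[(np.round(d["at"],0).tolist(),round(d["confidence"],2)) for d in models.search_frame(p,t)])
E
```

```text
pics
{'clock': 0.0, 'qpos': [0.992, 0.343, 1.525, -0.0, 1.275, -0.146], 'dq': [-0.0, -0.002, -0.001, 0.0, 0.001, -0.0], 'effort': [0.001, -43.125, -24.421, 0.072, 0.056, -0.0], 'tcp_pos': [219.965, 476.269, 248.047], 'tool_rot': [2.646, 1.692, -0.002], 'ft_force': [0.564, 0.154, 0.57], 'moment': [0.026, 0.012, 0.022], 'grip_width': 91.878}
scene {'fovy': 42.4168, 'cx': 321.2597, 'cy': 205.5608, 'distortion': [-0.057, 0.0, 0.0, 0.0, 0.0], 'position': [1065.9275, 769.6749, 770.5239], 'attitude': [-0.6935, -2.5124, 1.2916], 'shot': 1}
wedge [([513.0, -328.0, 15.0], 0.97), ([511.0, -438.0, 12.0], 0.86), ([410.0, -336.0, 13.0], 0.67), ([575.0, -56.0, 65.0], 0.19)]
nose [([408.0, -340.0, 14.0], 0.86), ([510.0, -332.0, 8.0], 0.78), ([512.0, -436.0, 7.0], 0.55)]
axle [([608.0, -16.0, 21.0], 0.85)]
clip [([600.0, -41.0, 60.0], 0.76)]
eye_l [([582.0, -38.0, 62.0], 0.41)]
eye_r [([582.0, -38.0, 62.0], 0.41)]
tray [([511.0, 304.0, 1.0], 0.86), ([795.0, 49.0, 41.0], 0.28)]
top {'fovy': 49.5042, 'cx': 320.6986, 'cy': 201.0168, 'distortion': [-0.0989, 0.0, 0.0, 0.0, 0.0], 'position': [395.7434, -37.4221, 1233.188], 'attitude': [-2.1268, 2.1155, -0.1829], 'shot': 2}
wedge [([386.0, -345.0, 7.0], 0.89), ([521.0, -448.0, 15.0], 0.79), ([516.0, -330.0, 10.0], 0.57)]
nose [([388.0, -344.0, 3.0], 0.77), ([521.0, -328.0, 9.0], 0.65), ([522.0, -447.0, 14.0], 0.61), ([784.0, 29.0, 39.0], 0.26)]
axle [([588.0, -40.0, 15.0], 0.57)]
clip [([604.0, -41.0, 66.0], 0.45)]
eye_l [([435.0, -10.0, 27.0], 0.2)]
eye_r [([435.0, -10.0, 27.0], 0.2)]
tray [([506.0, 296.0, 2.0], 0.91)]
```

View pics/top0.png

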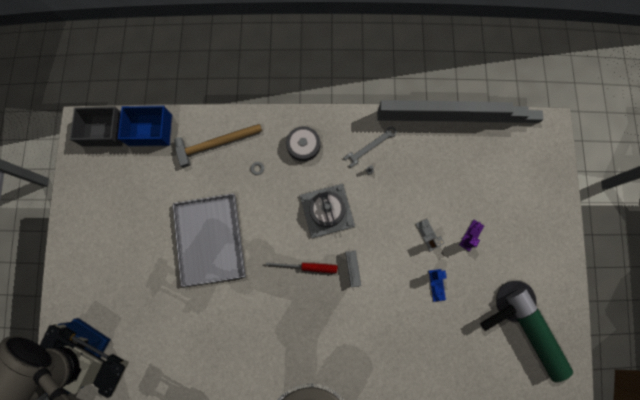

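View pics/scene0.png

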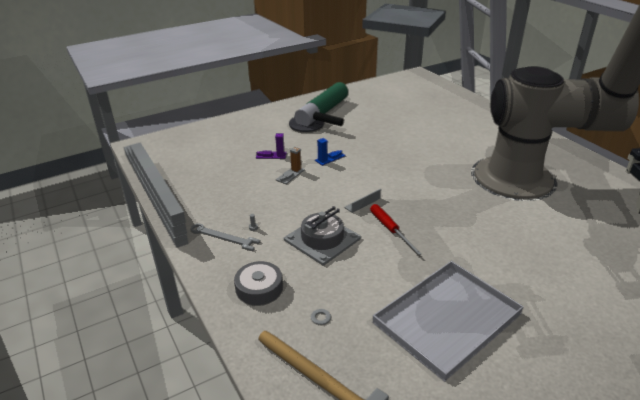

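Candidates for the wedge in the top picture are grey/brown (429,234), purple (473,236) and blue (438,284). By the description it's the wooden one at (429,234), which is (296,160) in the scene picture. I'll check that with one close crop of the wedge and the castor.

```bash
cat > h.py <<'E'
import cv2,numpy as np
from cell import sensors, vision, robot, models
from scipy.spatial.transform import Rotation as R
def cam(p):
    f=200/np.tan(np.radians(p["fovy"]/2))
    K=np.array([[f,0,p["cx"]],[0,f,p["cy"]],[0,0,1]]);return K,np.array(p["distortion"]),R.from_rotvec(p["attitude"]).as_matrix(),np.array(p["position"])
def proj(p,X):
    K,d,A,t=cam(p);X=np.atleast_2d(np.array(X,float))
    return cv2.projectPoints(X,cv2.Rodrigues(A.T)[0],-A.T@t,K,d)[0][:,0]
def unproj(p,uv,z):
    K,d,A,t=cam(p);n=cv2.undistortPoints(np.array(uv,float).reshape(-1,1,2),K,d)[:,0]
    r=np.c_[n,np.ones(len(n))]@A.T
    return t+r*((z-t[2])/r[:,2])[:,None]
def crop(p,u,v,w,h,s):
    c=p["pixels"][v-h//2:v+h//2,u-w//2:u+w//2,::-1]
    return cv2.resize(cv2.convertScaleAbs(c,alpha=1.5,beta=10),None,fx=s,fy=s,interpolation=cv2.INTER_CUBIC)
E
python3 - <<'E'
from h import *
a=vision.snapshot("top");b=vision.snapshot("scene")
for p,n in((a,"top"),(b,"scene")):
    np.save(f"{n}.npy",p,allow_pickle=True)
r1=np.hstack([crop(a,326,208,64,48,6),crop(a,430,237,64,48,6)])
r2=np.hstack([crop(b,323,228,64,48,6),crop(b,292,163,64,48,6)])
cv2.imwrite("pics/c1.png",np.vstack([r1,r2]))
E
```

```text
(no output)
```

View pics/c1.png

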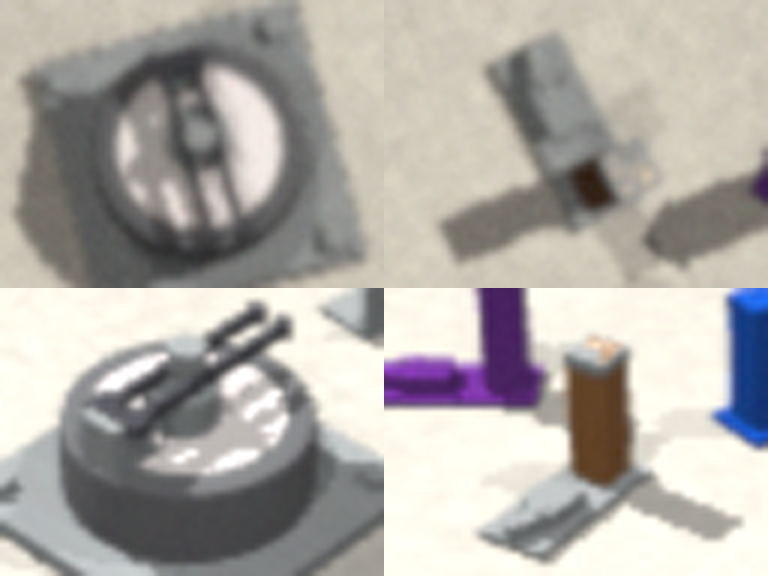

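The crop shows the brown handle at top (430,237) and scene (296,160), with its nose pointing up and left, roughly world +x. The clip's eyes are at top (324.5,223.5) and (331,223.5), and the head is at (327,206.5). Next I'll fit the poses from these points in both views.

```bash
cat > fit.py <<'E'
from h import *
from scipy.optimize import least_squares
def fit(obs,x0,name):
    def tr(q,m):
        c,s=np.cos(q[2]),np.sin(q[2]);return [q[0]+c*m[0]-s*m[1],q[1]+s*m[0]+c*m[1],m[2]]
    def res(q): return np.concatenate([proj(p,tr(q,m))[0]-uv for p,m,uv in obs])
    r=least_squares(res,x0,loss="soft_l1");print(name,r.x[:2].round(1),"yaw deg",np.degrees(r.x[2]).round(1),res(r.x).round(1).reshape(-1,2).tolist());return r.x
E
python3 - <<'E'
from fit import *
a=np.load("top.npy",allow_pickle=True).item();b=np.load("scene.npy",allow_pickle=True).item()
w=[(a,(72,18,4),(415.3,224.7)),(a,(72,-18,4),(426.8,218.5)),(a,(-16,18,4),(429.3,251.3)),(a,(0,0,70),(439.5,241.9)),
(b,(72,18,4),(286.8,184)),(b,(72,-18,4),(276,180.2)),(b,(0,0,70),(295.7,149.7)),(b,(-16,18,4),(304.3,169.7))]
fit(w,[450,-340,.5],"wedge")
fit(w[:4],[450,-340,.5],"wedge top");fit(w[4:],[450,-340,.5],"wedge scene")
c=[(a,(-46,7,67),(324.5,223.5)),(a,(-46,-7,67),(331,223.5)),(a,(0,0,77),(327.3,206.5)),(a,(37,0,67),(324,196)),
(a,(65,65,8),(297.7,196.5)),(a,(65,-65,8),(344,184)),(a,(-65,-65,8),(354.8,227.7)),
(b,(-46,7,67),(338.2,210.2)),(b,(-46,-7,67),(334,208.2)),(b,(0,0,77),(322.2,213.7)),(b,(37,0,67),(310.2,225.2))]
fit(c,[600,-40,.2],"axle");fit(c[:7],[600,-40,.2],"axle top");fit(c[7:],[600,-40,.2],"axle scene")
print(unproj(a,[(173,203),(236,195),(245,278),(180,288)],22).round(0))
E
```

```text
wedge [ 500.1 -342. ] yaw deg 26.7 [[-0.5, -0.6], [-1.1, 0.1], [0.1, 0.4], [-1.3, -0.2], [-0.4, -1.6], [-0.2, -1.6], [-0.4, -1.4], [0.3, -1.8]]
wedge top [ 499.8 -343.8] yaw deg 26.3 [[0.3, -0.6], [-0.3, 0.1], [0.7, 0.5], [-0.6, -0.1]]
wedge scene [ 503.7 -334.7] yaw deg 27.2 [[-0.1, 0.1], [-0.0, 0.1], [-0.3, 0.1], [0.4, -0.3]]
axle [594.1 -37.9] yaw deg 12.8 [[2.2, 0.5], [0.8, -0.7], [-1.8, -0.1], [-1.4, -1.9], [0.9, -2.9], [-1.5, 0.0], [-2.0, -0.1], [0.5, -0.7], [0.5, -1.3], [-0.0, -0.7], [-0.0, -1.8]]
axle top [592.3 -40.2] yaw deg 13.8 [[3.4, 1.1], [1.9, -0.1], [-0.9, 0.6], [-0.8, -1.2], [1.4, -1.8], [-1.1, 0.4], [-0.9, 0.1]]
axle scene [596.7 -34.1] yaw deg 14.5 [[0.1, 0.2], [-0.1, -0.3], [-0.2, 0.5], [0.1, -0.3]]
[[611. 401.  22.]
 [636. 219.  22.]
 [401. 184.  22.]
 [371. 366.  22.]]
```

Emit:
{"method": "jog_arm", "body": {
  "motion": [
    [[15,-40,0,-3],[30,-80,0,-6],[45,-120,0,-10],[60,-160,0,-13],[75,-200,0,-16],[90,-240,0,-19],[105,-280,0,-22],[120,-320,0,-25],[135,-360,0,-28],[150,-400,0,-32],[165,-440,0,-35],[180,-476,0,-38.5]]
  ],
  "hand": 0.1,
  "squeeze": 50
}}

```text
clock: 2.1
tcp_pos: [400.5, -1.4, 249.0]
tool_rot: [3.057, 0.721, 0.001]
ft_force: [0.5, 0.2, -0.2]
grip_width: 50.4
```

Emit:
{"method": "jog_arm", "body": {
  "motion": [
    [[12,-40,0,0],[24,-80,0,0],[36,-120,0,0],[48,-160,0,0],[60,-200,0,0],[72,-240,0,0],[84,-280,0,0],[96,-320,0,0],[101,-340,-20,0],[101,-340,-40,0],[101,-340,-60,0],[101,-340,-60,0]]
  ]
}}

```text
clock: 3.3
tcp_pos: [500.3, -340.6, 185.9]
tool_rot: [-3.053, -0.719, 0.004]
ft_force: [-1.2, 0.7, -0.1]
grip_width: 50.4
```

Emit:
{"method": "jog_arm", "body": {
  "motion": [
    [[0,0,-25,0],[0,0,-50,0],[0,0,-75,0],[0,0,-95,0],[0,0,-110,0],[0,0,-120,0],[0,0,-130,0],[0,0,-136,0],[0,0,-140,0],[0,0,-143,0],[0,0,-143,0]]
  ]
}}

```text
clock: 4.4
tcp_pos: [500.3, -340.6, 42.9]
tool_rot: [-3.053, -0.719, 0.004]
ft_force: [0.4, 0.5, -0.4]
grip_width: 50.4
```

```bash
python3 - <<'E'
from h import *
s=sensors.get_state();print(s["tcp_pos"],s["ft_force"],s["grip_width"])
a=vision.snapshot("top");b=vision.snapshot("scene")
cv2.imwrite("pics/c2.png",np.hstack([crop(a,430,237,64,64,6),crop(b,296,158,64,64,6)]))
E
```

```text
[ 500.28446299 -340.58582921   42.90654704] [ 0.41036397  0.49647943 -0.36715356] 50.42903365197414
```

View pics/c2.png

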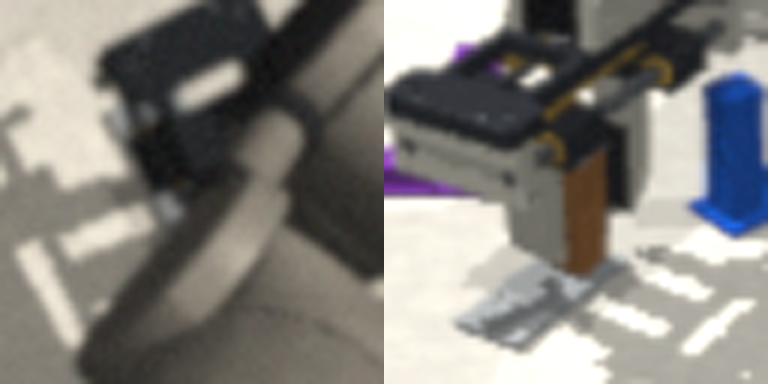

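The scene view shows the brown handle at (576,210) in the crop, standing between the front and rear fingers. Nothing is touching it, so I'll close the jaws.

Emit:
{"method": "jog_arm", "body": {
  "motion": [
    [[0,0,0,0],[0,0,0,0],[0,0,0,0],[0,0,0,0],[0,0,0,0],[0,0,0,0],[0,0,0,0],[0,0,0,0]]
  ],
  "hand": -1,
  "squeeze": 50
}}

```text
clock: 5.3
tcp_pos: [500.5, -340.8, 43.4]
tool_rot: [-3.054, -0.719, 0.003]
ft_force: [-0.7, -0.6, 1.2]
grip_width: 21.6
```

Emit:
{"method": "jog_arm", "body": {
  "motion": [
    [[0,0,5,0],[0,0,10,0],[0,0,20,0],[0,0,35,0],[0,0,55,0],[0,0,75,0],[0,0,95,0],[0,0,110,0],[0,0,115,0],[0,0,115,0]]
  ]
}}

```text
clock: 6.3
tcp_pos: [500.7, -341.0, 159.4]
tool_rot: [-3.055, -0.72, 0.002]
ft_force: [-0.6, 0.2, -2.6]
grip_width: 21.6
```

Emit:
{"method": "jog_arm", "body": {
  "motion": [
    [[-5,15,0,-1],[-8,40,0,-3],[-13,70,0,-4],[-18,100,0,-6],[-24,130,0,-7],[-30,160,0,-9],[-35,190,0,-10],[-40,220,-10,-11],[-45,245,-25,-12.5],[-48,260,-40,-13],[-50,269,-55,-13],[-50,269,-60,-13]]
  ]
}}

```text
clock: 7.5
tcp_pos: [449.0, -70.5, 97.6]
tool_rot: [-3.115, -0.371, 0.008]
ft_force: [0.4, -0.5, -1.5]
grip_width: 21.8
```

```bash
python3 - <<'E'
from h import *
s=sensors.get_state();print(s["tcp_pos"],s["tool_rot"],s["ft_force"],s["grip_width"])
a=vision.snapshot("top");b=vision.snapshot("scene")
np.save("top.npy",a,allow_pickle=True);np.save("scene.npy",b,allow_pickle=True)
cv2.imwrite("pics/c3.png",np.hstack([crop(a,335,220,64,80,6),crop(b,345,205,64,80,6)]))
E
```

```text
[449.01043559 -70.50714185  97.61012133] [-3.11481135 -0.37131663  0.00761575] [ 0.41305355 -0.53668877 -1.49710722] 21.775841434490417
```

View pics/c3.png

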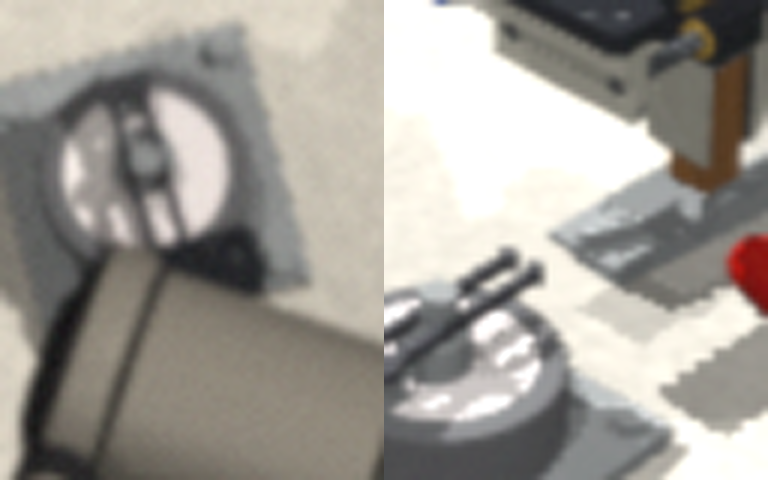

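The scene crop shows the plate's front edge at crop (551,237) to (622,278) and the eyes at (508,258) and (537,270). I'll overlay the wedge model at the measured TCP and the clip model to compare the two.

```bash
cat > ov.py <<'E'
from fit import *
def T(q,m,z0=0):
    m=np.array(m,float);c,s=np.cos(q[2]),np.sin(q[2]);return np.c_[q[0]+c*m[:,0]-s*m[:,1],q[1]+s*m[:,0]+c*m[:,1],m[:,2]+z0]
def poly(img,p,X,u,v,w,h,S,col):
    q=(proj(p,X)-[u-w//2,v-h//2]+.5)*S-.5
    cv2.polylines(img,[q.round().astype(int)],True,col,1)
E
python3 - <<'E'
from ov import *
b=np.load("scene.npy",allow_pickle=True).item()
W=(449,-70.5,np.radians(13.6));A=(594,-38,np.radians(13.8))
u,v,w,h,S=338,203,66,50,12
im=crop(b,u,v,w,h,S)
P=lambda X,c:poly(im,b,X,u,v,w,h,S,c)
z=54.6
P(T(W,[(72,18,4),(72,-18,4),(-16,-18,4),(-16,18,4)],z),(0,0,255))
P(T(W,[(72,2,12),(72,-2,12),(49,-10.9,12),(27,-10.9,12),(27,10.9,12),(49,10.9,12)],z),(0,255,255))
for s in(1,-1):P(T(A,[(-46+4*np.cos(t),s*7+4*np.sin(t),67) for t in np.linspace(0,6.28,24)]),(0,255,0))
P(T(A,[(7.5*np.cos(t),7.5*np.sin(t),77) for t in np.linspace(0,6.28,24)]),(255,0,0))
P(T(A,[(33,13,67),(41,13,67),(41,-13,67),(33,-13,67)]),(0,255,0))
cv2.imwrite("pics/c4.png",im)
E
```

```text
(no output)
```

View pics/c4.png

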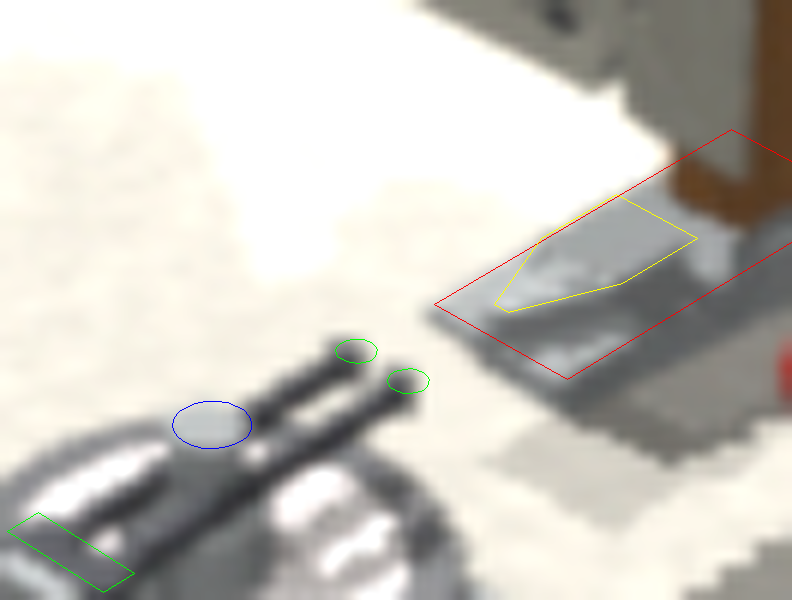

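Emit:
{"method": "jog_arm", "body": {
  "motion": [
    [[5,0,1,0],[10,1,1,0],[15,1.5,1,0],[20,1.8,1,0],[20,1.8,1,0],[20,1.8,1,0]]
  ]
}}

```text
clock: 8.2
tcp_pos: [470.3, -70.2, 99.6]
tool_rot: [-3.116, -0.37, 0.005]
ft_force: [-1.2, 0.6, -2.6]
grip_width: 21.5
```

```bash
cat > look.py <<'E'
import sys
from ov import *
s=sensors.get_state();t=s["tcp_pos"];r=s["tool_rot"];print(t.round(1) if hasattr(t,'round') else t,s["ft_force"])
yaw=2*np.arctan2(r[1],r[0]);yaw=(yaw+np.pi/2)%np.pi-np.pi/2;print("yaw",np.degrees(yaw),"tilt",R.from_rotvec(r).as_matrix()[:,2].round(4))
W=(t[0],t[1],yaw);A=(594,-38,np.radians(13.8));z=t[2]-43.4
dx,dy=A[0]-W[0],A[1]-W[1];print("rel fwd",dx*np.cos(A[2])+dy*np.sin(A[2])-72,"lat",-dx*np.sin(A[2])+dy*np.cos(A[2]))
b=vision.snapshot("scene");np.save("scene.npy",b,allow_pickle=True)
u,v,w,h,S=334,203,56,44,14
raw=crop(b,u,v,w,h,S);im=raw.copy()
P=lambda X,c:poly(im,b,X,u,v,w,h,S,c)
P(T(W,[(72,18,4),(72,-18,4),(-16,-18,4),(-16,18,4)],z),(0,0,255))
P(T(W,[(72,2,12),(72,-2,12),(49,-10.9,12),(27,-10.9,12),(27,10.9,12),(49,10.9,12)],z),(0,255,255))
for q in(1,-1):P(T(A,[(-46+4*np.cos(k),q*7+4*np.sin(k),67) for k in np.linspace(0,6.28,24)]),(0,255,0))
P(T(A,[(7.5*np.cos(k),7.5*np.sin(k),77) for k in np.linspace(0,6.28,24)]),(255,0,0))
cv2.imwrite(sys.argv[1],im if len(sys.argv)<3 else raw)
E
python3 look.py pics/c5.png
```

```text
[470.3 -70.2  99.6] [-1.18852265  0.57487914 -2.6232393 ]
yaw 13.540388352175318 tilt [-0.0033  0.0031 -1.    ]
rel fwd 55.84336818291443 lat 1.7104542320059473
```

View pics/c5.png

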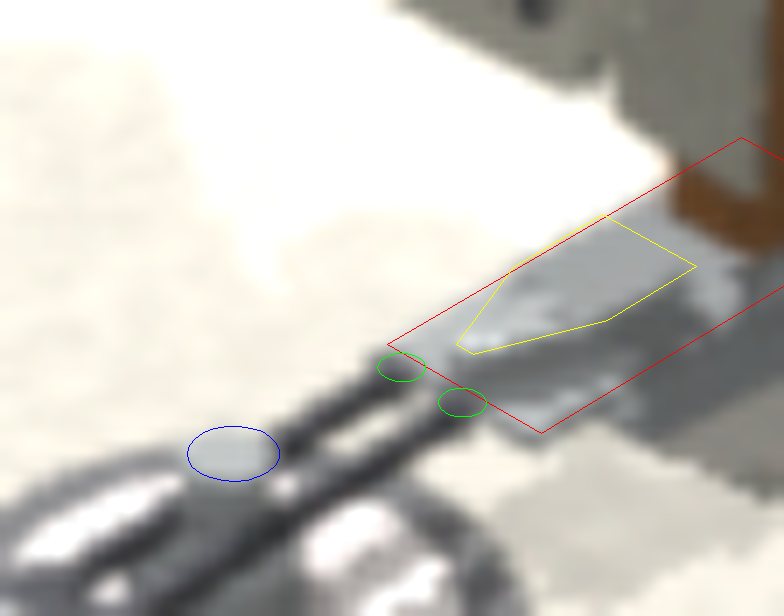

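```bash
cat > edge.py <<'E'
from ov import *
from scipy.ndimage import map_coordinates as mc
s=sensors.get_state();t=s["tcp_pos"];r=s["tool_rot"]
yaw=2*np.arctan2(r[1],r[0]);yaw=(yaw+np.pi/2)%np.pi-np.pi/2
W=(t[0],t[1],yaw);A=(594,-38,np.radians(13.8));z=t[2]-43.4
g=[vision.snapshot("scene") for _ in range(4)];b=g[0]
G=np.mean([p["pixels"].astype(float).mean(2) for p in g],0)
ys=np.arange(-8,8.1,1)
def prof(Q,x,y0,zz,z0):
    o=[]
    for xx in x:
        q=proj(b,T(Q,[(xx,y0+d,zz) for d in ys],z0));o.append(mc(G,[q[:,1],q[:,0]],order=1))
    return np.mean(o,0).round(0).astype(int).tolist()
print("offs",ys.astype(int).tolist())
print("plate right z4",prof(W,np.arange(25,58,3),-18,4,z))
print("plate left z0",prof(W,np.arange(40,70,3),18,0,z))
print("blade right top",prof(W,np.arange(30,48,3),-10.9,12,z))
print("arm r outer",prof(A,np.arange(-38,-26,2),-9.2,67,0))
print("eye r outer",prof(A,[-47,-46,-45],-11,67,0))
print("arm l inner",prof(A,np.arange(-38,-26,2),5.2,67,0))
print("arm l outer low",prof(A,np.arange(-38,-26,2),9.2,61,0))
E
python3 edge.py
```

```text
offs [-8, -7, -6, -5, -4, -3, -2, -1, 0, 1, 2, 3, 4, 5, 6, 7, 8]
plate right z4 [165, 165, 164, 162, 160, 156, 149, 141, 132, 124, 117, 113, 111, 110, 110, 111, 112]
plate left z0 [91, 92, 91, 87, 82, 78, 76, 78, 81, 84, 86, 86, 85, 85, 84, 84, 84]
blade right top [173, 173, 172, 171, 169, 165, 158, 149, 138, 128, 119, 112, 108, 106, 105, 104, 104]
arm r outer [156, 155, 154, 151, 145, 135, 120, 104, 88, 72, 59, 50, 46, 50, 59, 74, 92]
eye r outer [155, 155, 153, 150, 141, 130, 116, 102, 90, 83, 79, 76, 74, 73, 75, 80, 86]
arm l inner [64, 81, 99, 113, 121, 121, 113, 100, 85, 71, 59, 51, 48, 52, 64, 81, 101]
arm l outer low [64, 52, 45, 45, 52, 64, 80, 97, 111, 120, 125, 129, 130, 130, 129, 128, 127]
```

Emit:
{"method": "jog_arm", "body": {
  "motion": [
    [[-0.3,1.5,-1.3,0.2],[-0.3,1.5,-1.3,0.2],[1.6,2,-1.3,0.2],[3.6,2.5,-1.3,0.2],[5.5,2.9,-1.3,0.2],[7.5,3.4,-1.3,0.2],[9.4,3.9,-1.3,0.2],[11.4,4.4,-1.3,0.2],[11.4,4.4,-1.3,0.2]]
  ]
}}

```text
clock: 9.35
tcp_pos: [481.7, -65.7, 98.3]
tool_rot: [-3.116, -0.375, 0.004]
ft_force: [0.7, -0.1, -2.2]
grip_width: 22.0
```

Emit:
{"method": "jog_arm", "body": {
  "motion": [
    [[1,0.2,0,0],[2,0.5,0,0],[3,0.7,0,0],[4,1,0,0],[5,1.2,0,0],[6,1.5,0,0],[7,1.7,0,0],[8,2,0,0],[9,2.2,0,0],[9.7,2.4,0,0],[9.7,2.4,0,0]]
  ]
}}

```text
clock: 10.45
tcp_pos: [491.4, -63.2, 98.2]
tool_rot: [-3.115, -0.375, 0.005]
ft_force: [-4.4, -2.3, -2.3]
grip_width: 21.8
```

Emit:
{"method": "jog_arm", "body": {
  "motion": [
    [[1,0.2,0,0],[2,0.5,0,0],[3,0.7,0,0],[4,1,0,0],[5,1.2,0,0],[6,1.5,0,0],[7,1.7,0,0],[7.8,1.9,0,0],[7.8,1.9,0,0],[7.8,1.9,0,0]]
  ]
}}

```text
clock: 11.45
tcp_pos: [498.7, -61.3, 97.9]
tool_rot: [-3.115, -0.375, 0.007]
ft_force: [-5.0, -1.8, -2.3]
grip_width: 21.8
```

```bash
python3 look.py pics/c6.png
```

```text
[498.7 -61.3  97.9] [-5.03955894 -1.80941885 -2.33380449]
yaw 13.744651568294492 tilt [-0.0049  0.0033 -1.    ]
rel fwd 26.11015749002418 lat -0.10226752742839196
```

View pics/c6.png

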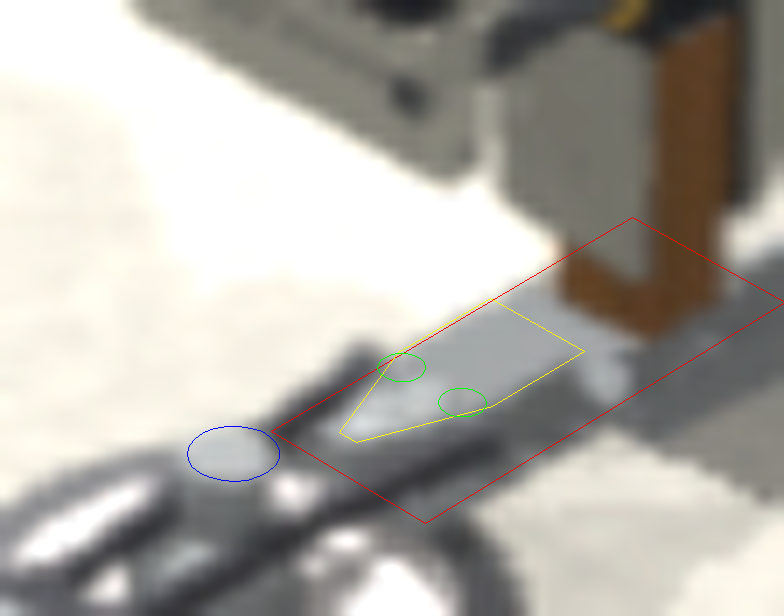

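The eyes are spread evenly around the blade, at crop (365,352) and (490,445), above the plate. Now I'll feel for the collar.

Emit:
{"method": "jog_arm", "body": {
  "motion": [
    [[1,0.2,0.3,0],[2,0.5,0.3,0],[3,0.7,0.3,0],[3.9,1,0.3,0],[3.9,1,0.3,0],[3.9,1,0.3,0]]
  ]
}}

```text
clock: 12.1
tcp_pos: [502.5, -60.3, 98.2]
tool_rot: [-3.115, -0.376, 0.007]
ft_force: [-3.9, -1.0, -2.3]
grip_width: 21.9
```

Emit:
{"method": "jog_arm", "body": {
  "motion": [
    [[0.5,0.1,0,0],[1,0.2,0,0],[1.5,0.4,0,0],[2,0.5,0,0],[2,0.5,0,0]]
  ]
}}

```text
clock: 12.6
tcp_pos: [504.9, -59.8, 98.3]
tool_rot: [-3.115, -0.375, 0.006]
ft_force: [-2.1, 0.3, -1.5]
grip_width: 22.0
```

Emit:
{"method": "jog_arm", "body": {
  "motion": [
    [[0.5,0.1,0,0],[1,0.2,0,0],[1.5,0.4,0,0],[1.5,0.4,0,0]]
  ]
}}

```text
clock: 13.0
tcp_pos: [506.6, -59.4, 98.3]
tool_rot: [-3.115, -0.376, 0.006]
ft_force: [-2.8, -1.0, -3.3]
grip_width: 21.8
```

Emit:
{"method": "jog_arm", "body": {
  "motion": [
    [[0.5,0.1,0,0],[1,0.2,0,0],[1,0.2,0,0]]
  ]
}}

```text
clock: 13.3
tcp_pos: [507.7, -59.2, 98.3]
tool_rot: [-3.115, -0.375, 0.005]
ft_force: [-2.6, -0.9, -2.9]
grip_width: 21.5
```

Emit:
{"method": "jog_arm", "body": {
  "motion": [
    [[0.5,0.1,0,0],[1,0.2,0,0],[1,0.2,0,0]]
  ]
}}

```text
clock: 13.6
tcp_pos: [508.8, -58.9, 98.3]
tool_rot: [-3.115, -0.376, 0.005]
ft_force: [-2.4, -1.5, -2.1]
grip_width: 22.0
```

Emit:
{"method": "jog_arm", "body": {
  "motion": [
    [[0.5,0.1,0,0],[1,0.2,0,0],[1,0.2,0,0]]
  ]
}}

```text
clock: 13.9
tcp_pos: [509.9, -58.7, 98.3]
tool_rot: [-3.115, -0.376, 0.005]
ft_force: [-4.2, -2.0, -3.1]
grip_width: 22.1
```

Emit:
{"method": "jog_arm", "body": {
  "motion": [
    [[0.5,0.1,0,0],[1,0.2,0,0],[1,0.2,0,0]]
  ]
}}

```text
clock: 14.2
tcp_pos: [511.0, -58.5, 98.3]
tool_rot: [-3.115, -0.376, 0.004]
ft_force: [-3.2, -0.5, -1.8]
grip_width: 21.8
```

Emit:
{"method": "jog_arm", "body": {
  "motion": [
    [[0.5,0.1,0,0],[1,0.2,0,0],[1,0.2,0,0]]
  ]
}}

```text
clock: 14.5
tcp_pos: [512.2, -58.3, 98.4]
tool_rot: [-3.115, -0.376, 0.004]
ft_force: [-3.0, -1.8, -3.1]
grip_width: 21.8
```

Emit:
{"method": "jog_arm", "body": {
  "motion": [
    [[0.5,0.1,0,0],[0.8,0.2,0,0],[0.8,0.2,0,0]]
  ]
}}

```text
clock: 14.8
tcp_pos: [512.8, -58.1, 98.3]
tool_rot: [-3.115, -0.376, 0.005]
ft_force: [-4.5, -1.6, -2.7]
grip_width: 21.9
```

Emit:
{"method": "jog_arm", "body": {
  "motion": [
    [[0.6,0.15,0,0],[0.6,0.15,0,0]]
  ]
}}

```text
clock: 15.0
tcp_pos: [512.9, -58.1, 98.3]
tool_rot: [-3.115, -0.376, 0.007]
ft_force: [-5.0, -2.1, -0.7]
grip_width: 21.7
```

Emit:
{"method": "jog_arm", "body": {
  "motion": [
    [[0.6,0.15,0,0],[0.6,0.15,0,0]]
  ]
}}

```text
clock: 15.2
tcp_pos: [513.0, -58.1, 98.3]
tool_rot: [-3.115, -0.376, 0.009]
ft_force: [-5.1, -2.6, 0.3]
grip_width: 21.5
```

Emit:
{"method": "jog_arm", "body": {
  "motion": [
    [[0.6,0.15,0,0],[1.1,0.27,0,0],[1.1,0.27,0,0],[1.1,0.27,0,0]]
  ]
}}

```text
clock: 15.6
tcp_pos: [513.1, -58.0, 98.3]
tool_rot: [-3.115, -0.376, 0.012]
ft_force: [-7.7, -3.0, 1.2]
grip_width: 21.8
```

Collar contact is firm: the wedge stalls at 11 mm from the axis, with 8 N axial force including about 3 N of sliding friction. Now a slow vertical lift.

Emit:
{"method": "jog_arm", "body": {
  "motion": [
    [[0,0,0.5,0],[0,0,1,0],[0,0,1.5,0],[0,0,2,0],[0,0,2.5,0],[0,0,3,0],[0,0,3.5,0],[0,0,4,0],[0,0,4,0]]
  ]
}}

```text
clock: 16.5
tcp_pos: [513.0, -58.0, 102.4]
tool_rot: [-3.115, -0.376, 0.012]
ft_force: [-4.4, -1.8, -3.3]
grip_width: 22.0
```

```bash
python3 - <<'E'
from h import *
F=[sensors.get_state()["ft_force"]]
for _ in range(3):
    p=vision.snapshot("scene");F.append(sensors.get_state()["ft_force"])
print(np.round(F,1),R.from_rotvec(sensors.get_state()["tool_rot"]).as_matrix()[:,2])
E
python3 look.py pics/c7.png raw
```

```text
[[-4.4 -1.8 -3.3]
 [-3.3 -0.9 -4.3]
 [-3.8 -1.1 -2. ]
 [-4.  -0.3 -2.9]] [-0.00813549  0.00272308 -0.9999632 ]
[513.1 -58.  102.4] [-4.02446941 -0.34719341 -2.88559526]
yaw 13.76352291498349 tilt [-0.0081  0.0027 -1.    ]
rel fwd 11.373213240137972 lat 0.09828674393850534
```

View pics/c7.png

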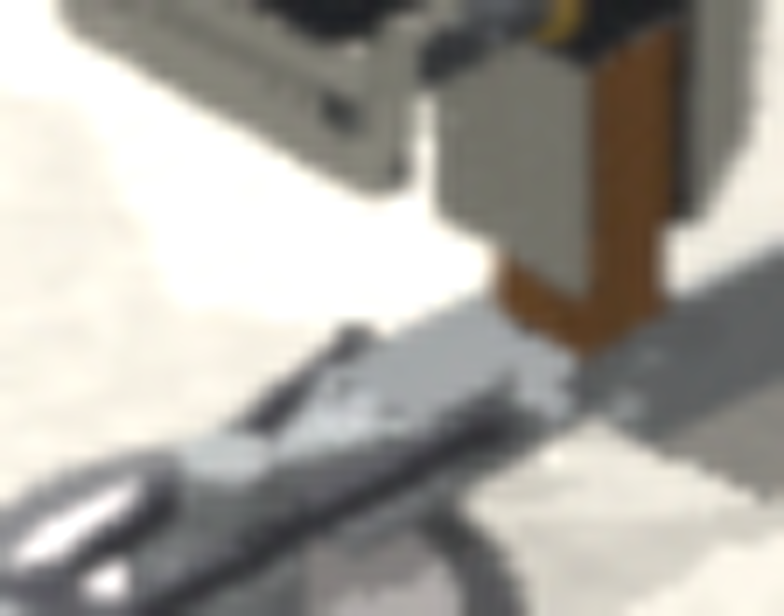

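Emit:
{"method": "jog_arm", "body": {
  "motion": [
    [[0,0,0.7,0],[0,0,1.4,0],[0,0,2.1,0],[0,0,2.8,0],[0,0,3.5,0],[0,0,4.2,0],[0,0,5,0],[0,0,5,0]]
  ]
}}

```text
clock: 17.5
tcp_pos: [513.4, -58.0, 107.6]
tool_rot: [-3.115, -0.376, 0.011]
ft_force: [-1.4, -0.1, -2.6]
grip_width: 22.0
```

Emit:
{"method": "jog_arm", "body": {
  "motion": [
    [[0,0,0.7,0],[0,0,1.4,0],[0,0,2.1,0],[0,0,2.8,0],[0,0,3.5,0],[0,0,4.2,0],[0,0,5,0],[0,0,5,0]]
  ]
}}

```text
clock: 18.3
tcp_pos: [513.6, -58.0, 112.8]
tool_rot: [-3.116, -0.376, 0.01]
ft_force: [0.8, -0.2, -3.4]
grip_width: 21.6
```

Emit:
{"method": "jog_arm", "body": {
  "motion": [
    [[0,0,1,0],[0,0,2,0],[0,0,3,0],[0,0,4,0],[0,0,5,0],[0,0,6,0],[0,0,7.5,0],[0,0,9,0],[0,0,10.5,0],[0,0,12,0],[0,0,13.5,0],[0,0,15,0]]
  ]
}}

```text
clock: 19.5
tcp_pos: [513.6, -58.0, 127.9]
tool_rot: [-3.116, -0.376, 0.01]
ft_force: [-0.3, -0.1, -2.8]
grip_width: 22.0
```

Emit:
{"method": "jog_arm", "body": {
  "motion": [
    [[0,0,2,0],[0,0,4,0],[0,0,7,0],[0,0,10,0],[0,0,14,0],[0,0,18,0],[0,0,22,0],[0,0,25,0],[0,0,28,0],[0,0,30,0],[0,0,30,0]]
  ]
}}

```text
clock: 20.6
tcp_pos: [513.8, -58.1, 158.2]
tool_rot: [-3.116, -0.376, 0.009]
ft_force: [-0.2, -0.8, -1.7]
grip_width: 21.5
```

```bash
python3 - <<'E'
from h import *
F=[]
for _ in range(4):
    b=vision.snapshot("scene");F.append(sensors.get_state()["ft_force"])
print(np.mean(F,0).round(2))
cv2.imwrite("pics/c8.png",crop(b,325,190,96,76,8))
E
```

```text
[ 0.    0.11 -2.95]
```

View pics/c8.png

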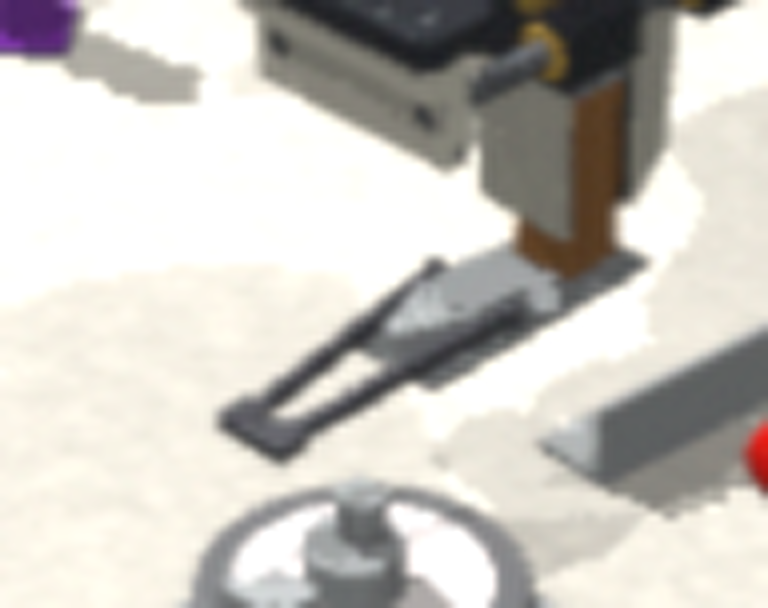

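The picture shows the clip spread on the wedge and clear of the axle head (crop 360,490), with its bridge at (260,430). Next is the carry to the tray, whose centre is at about (505,292) with yaw 8.5°.

Emit:
{"method": "jog_arm", "body": {
  "motion": [
    [[-0.4,2,0,0],[-1,6,0,-0.1],[-2,12,0,-0.2],[-4,20,0,-0.3],[-6,30,0,-0.5],[-8,42,0,-0.7],[-10,56,0,-0.9],[-13,71,0,-1.1],[-16,87,0,-1.4],[-19,104,0,-1.6],[-22,121,0,-1.9],[-25,138,0,-2.1]]
  ]
}}

```text
clock: 22.0
tcp_pos: [488.0, 81.5, 157.9]
tool_rot: [-3.122, -0.319, 0.01]
ft_force: [-0.5, -0.6, -1.8]
grip_width: 21.6
```

Emit:
{"method": "jog_arm", "body": {
  "motion": [
    [[-3,14,0,-0.2],[-6,31,0,-0.5],[-9,48,0,-0.8],[-12,65,0,-1],[-15,82,0,-1.3],[-18,99,0,-1.6],[-21,115,0,-1.8],[-24,130,0,-2],[-27,143,0,-2.3],[-29,154,0,-2.5],[-31,162,0,-2.7],[-32,168,0,-2.8]]
  ]
}}

```text
clock: 23.2
tcp_pos: [455.6, 250.3, 157.8]
tool_rot: [-3.128, -0.243, 0.01]
ft_force: [-0.7, 0.5, -2.8]
grip_width: 21.9
```

Emit:
{"method": "jog_arm", "body": {
  "motion": [
    [[-0.5,3,0,-0.1],[-1,6,0,-0.1],[-2,10,0,-0.2],[-3,15,0,-0.2],[-4,21,0,-0.2],[-5,26,0,-0.3],[-5,30,0,-0.3],[-5,33,0,-0.3],[-5,35,0,-0.3],[-5,36,0,-0.3],[-5,36,0,-0.3]]
  ]
}}

```text
clock: 24.3
tcp_pos: [450.7, 286.3, 157.8]
tool_rot: [-3.129, -0.235, 0.01]
ft_force: [-0.3, -1.1, -1.8]
grip_width: 22.1
```

```bash
python3 - <<'E'
from ov import *
F=[]
for _ in range(4):
    b=vision.snapshot("scene");F.append(sensors.get_state()["ft_force"])
s=sensors.get_state();print(s["tcp_pos"],np.mean(F,0).round(2))
a=vision.snapshot("top")
i1=crop(b,445,290,170,160,4)[:, :]
i2=crop(a,210,240,64,80,8)
cv2.imwrite("pics/c9.png",cv2.resize(i1,(680,600)) if 0 else i1[:600])
r=s["tool_rot"];yaw=2*np.arctan2(r[1],r[0]);yaw=(yaw+np.pi/2)%np.pi-np.pi/2;print(np.degrees(yaw))
E
```

```text
[450.67889553 286.15203268 157.83107133] [ 0.2   0.15 -2.81]
8.580716996606258
```

View pics/c9.png

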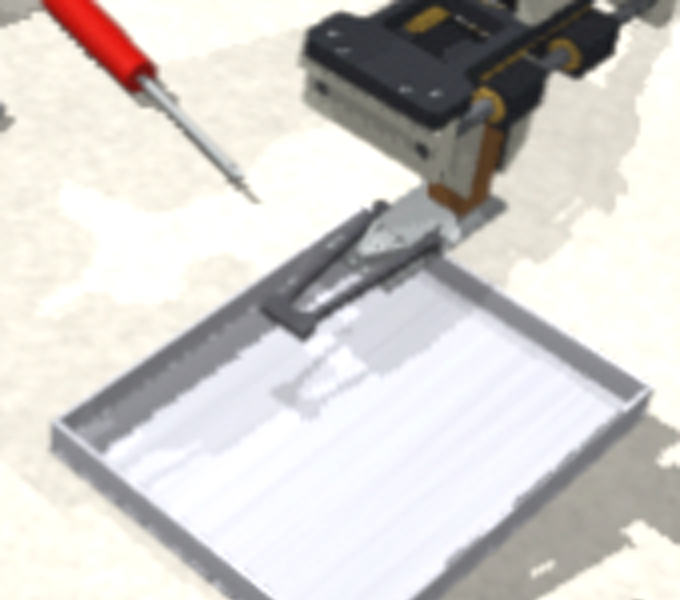

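The clip is still on the wedge. I'll cross-check the tray position from the scene corners, left (374,317) and right (522,308), before lowering.

```bash
python3 - <<'E'
from ov import *
b=np.load("scene.npy",allow_pickle=True).item()
q=unproj(b,[(373.5,316.5),(522.2,307.7)],22);print(q.round(0),q.mean(0).round(0))
E
```

```text
[[643. 236.  22.]
 [381. 370.  22.]] [512. 303.  22.]
```

The tray centre agrees within about 10 mm, against margins of 45 mm or more. Lowering now.

Emit:
{"method": "jog_arm", "body": {
  "motion": [
    [[0,0,-3,0],[0,0,-9,0],[0,0,-18,0],[0,0,-29,0],[0,0,-41,0],[0,0,-53,0],[0,0,-65,0],[0,0,-77,0],[0,0,-88,0],[0,0,-96,0],[0,0,-101,0],[0,0,-104,0]]
  ]
}}

```text
clock: 25.75
tcp_pos: [450.7, 286.2, 53.4]
tool_rot: [-3.129, -0.235, 0.01]
ft_force: [-0.6, 1.2, -2.8]
grip_width: 21.8
```

Emit:
{"method": "jog_arm", "body": {
  "motion": [
    [[0,0,-1,0],[0,0,-2,0],[0,0,-3,0],[0,0,-4,0],[0,0,-4.5,0],[0,0,-5,0],[0,0,-5,0]]
  ]
}}

```text
clock: 26.45
tcp_pos: [450.6, 286.2, 48.4]
tool_rot: [-3.129, -0.235, 0.01]
ft_force: [-0.2, 0.0, -3.0]
grip_width: 21.9
```

Emit:
{"method": "jog_arm", "body": {
  "motion": [
    [[0,0,-0.5,0],[0,0,-1,0],[0,0,-1.5,0],[0,0,-1.5,0]]
  ]
}}

```text
clock: 26.85
tcp_pos: [450.7, 286.2, 46.9]
tool_rot: [-3.129, -0.235, 0.01]
ft_force: [-0.9, -0.2, -3.3]
grip_width: 21.9
```

Emit:
{"method": "jog_arm", "body": {
  "motion": [
    [[0,0,-0.4,0],[0,0,-0.8,0],[0,0,-0.8,0]]
  ]
}}

```text
clock: 27.15
tcp_pos: [450.6, 286.2, 46.7]
tool_rot: [-3.129, -0.235, 0.01]
ft_force: [-2.9, -0.6, 5.0]
grip_width: 22.4
```

Emit:
{"method": "jog_arm", "body": {
  "motion": [
    [[0,0,0,0],[0,0,0,0],[0,0,0,0],[0,0,0,0],[0,0,0,0]]
  ],
  "hand": -0.24
}}

```text
clock: 27.65
tcp_pos: [450.7, 286.2, 46.6]
tool_rot: [-3.129, -0.235, 0.01]
ft_force: [-0.3, 0.3, 0.1]
grip_width: 35.2
```

Emit:
{"method": "jog_arm", "body": {
  "motion": [
    [[0,0,3,0],[0,0,8,0],[0,0,16,0],[0,0,26,0],[0,0,38,0],[0,0,52,0],[0,0,68,0],[0,0,86,0],[0,0,106,0],[0,0,126,0],[0,0,146,0],[0,0,160,0]]
  ]
}}

```text
clock: 28.85
tcp_pos: [451.0, 286.4, 209.2]
tool_rot: [-3.128, -0.235, 0.006]
ft_force: [0.2, 0.0, 0.0]
grip_width: 35.0
```

Emit:
{"method": "jog_arm", "body": {
  "motion": [
    [[-5,-25,0,0],[-10,-60,0,0],[-15,-100,0,0],[-20,-140,0,0],[-25,-180,0,0],[-30,-220,0,0],[-30,-260,0,0],[-30,-290,0,0],[-30,-300,0,0],[-30,-300,0,0]]
  ]
}}

```text
clock: 29.85
tcp_pos: [421.1, -14.4, 209.9]
tool_rot: [-3.128, -0.231, 0.004]
ft_force: [0.3, 0.0, -0.6]
grip_width: 34.5
```

```bash
python3 - <<'E'
from ov import *
b=vision.snapshot("scene");a=vision.snapshot("top");print(sensors.get_state()["tcp_pos"],sensors.get_state()["clock"])
i1=crop(b,445,300,130,120,3);i2=crop(a,210,240,100,90,4)
print(i1.shape,i2.shape)
i3=cv2.resize(b["pixels"][:,:,::-1],(384,240))
o=np.zeros((600,800,3),np.uint8);o[:360,:390]=i1;o[:360,400:800]=i2;o[360:600,:384]=i3;cv2.imwrite("pics/c10.png",o)
E
```

```text
[420.96291469 -12.89611996 209.52919397] 29.95
(360, 390, 3) (360, 400, 3)
```

View pics/c10.png

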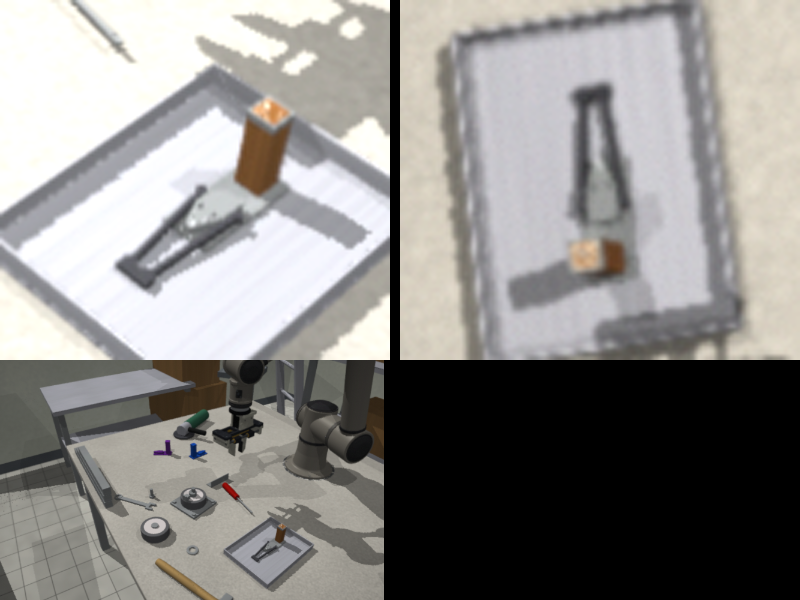

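The wedge is standing in the tray with the clip still spread on it, both well inside the walls. The axle is bare, the bystanders look undisturbed, and the robot is clear. I'm handing it in.

```bash
python3 -c "
from cell import robot
print(robot.job_done())"
```

```text
the job is handed in; nothing more can be done
None
```

The clip is off the castor axle and in the tray, still spread on the wooden-handled wedge. I handed the job in at about 30 s.

- **Pushing home:** sliding the wedge in took about 5 N. It stopped against the collar about 11 mm from the axle axis. Total push there was about 8 N, so I estimate it pressed on the collar with about 5 N after sliding friction.
- **Lift and carry:** the clip came straight up over the head on the wedge and stayed on it all the way. The wedge landed in the tray with about 5–8 N of contact force, and the fingers never came near the clip.
- **Last checks:** the final pictures show both well inside the tray, the axle bare, the other things where they lay as far as I can see, and the gripper about 300 mm away.
- **Disagreement:** the two cameras placed the tray centre about 13 mm apart. Each side had at least 45 mm to spare, so it did not affect the placing.

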